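# Clear the sawn offcuts and hold the hardness probe on the marked spot

### The arm

A 6-joint arm with a two-finger parallel gripper is mounted at the origin on the work surface. World frame = base frame: x ahead of the robot, y to its left, z up, the work surface at z = 0. Lengths are in mm, angles in rad, forces in N, time in s.
With the tool pointing down it reaches from about 300 to 875 mm from the base axis. Payload 6.4 kg.
Tool frame: the origin (TCP) lies between the finger pads; the fingertips stand 17 mm ahead of it and the grasp point (between the pads) lies 2 mm behind it (robot.finger_overhang is the distance from the TCP to the fingertips, in mm); z points along the fingers, y is the line along which they close (so a half turn about z gives the same grasp; the last joint's range is limited). The gripper opens to 88 mm and grips with 3 to 60 N. Pads are 18 mm wide; open, the fingers measure 123 mm over their backs; the gripper's body (75 mm by 187 mm) begins 45 mm behind the grasp point.
Start: joints at [-1.403, 0.181, 1.607, -0, 1.354, -0.206], TCP at [209.981, -535.303, 255.714] pointing down, gripper open.
Joint ranges: [-2.99, 2.99], [-0.89, 2.07], [0.3, 2.58], [-1.14, 4.28], [0, 2.63], [-3.12, 3.12]. Speed limits (rad/s): [2.57, 2.57, 3.01, 3.14, 3.14, 3.14].

### API

Orientations are given as a unit quaternion [x, y, z, w].
In Python, from cell import robot gives the robot as it stands.
- The arm moves only by the tool apply_moves, never from a script. Its argument "motion" is a list of rows, each a list of 6 numbers: the shift along the tool's x, y, z in mm, then the turn, a rotation vector about the tool's x, y, z in degrees. In form: [[dx, dy, dz, ax, ay, az], ...]. A call has 1 to 20 rows; each row is the pose to reach, as a shift and turn from the pose commanded when the call began, along the tool's axes at that moment; what a row does not reach only later rows make up. A row lasts 1/10 s, in which the tool goes at most 50 mm and 8.59 degrees, less where a joint would pass 70% of its speed; a pose out of reach is approached as far as the arm can. A call with a gripper value outside its range is refused whole. "claw" is the finger opening in mm, from 0 to 88.1, set as the call begins (left out, the last holds). The fingers move at their own pace and stop on an object; "force" is the grip in N (left out, the last holds). Time passes only in rows, so rows that repeat a pose let the fingers close. It gives the time, the measured TCP pose, the force, the opening and the grip force at its end, in the units of the state.
- robot.get_obs(): the state, without advancing time (a new reading comes with each control period).
- robot.snapshot(name): name is "scene" or "top"; returns the picture (384x512x3 uint8, blue, green, red); there is no depth.
- robot.get_calibration(name): a dict with "fx", "fy", "cx", "cy" (pixels), "R" (3x3) and "t" (3): a world point X has camera coordinates R X + t. Camera axes: x right, y down, z forward; pixel columns grow to the right and rows downward; lengths in mm; the calibration is good to about 2 mm. A picture is of the moment at which its call begins. get_calibration takes no time and is no camera call.
- robot.close_job(): hands the job in; it is judged then, once.
The state is a dict: "time": time; "joints": joint angles; "qvel": joint speeds; "joint_torque": joint torques, N m; "tool_pos": TCP position; "tcp_rot": TCP orientation; "ft_force": force on the tool from outside, world axes, zero at the start; "ft_torque": the same for the moment, N m; "opening": opening from 0.0 (shut) to 1.0 (fully open); "gripper_force": force on a finger pad.
Only numpy, scipy, OpenCV 4.12 (cv2) and the standard library are available. Lean on these libraries where they do the work, as an engineer would, in place of code of your own. Each camera call takes 0.05 s, during which the arm holds its last target. There are 200 camera calls.

### The job

Two sawn offcuts have been left lying on the flat steel sample: put both into the stainless scrap pail with the spent crucibles. Then take the cordless hardness probe out of its stand and finish holding it in the gripper on the sample, upright and still, with its point inside the drawn circle, pressed down gently so that the sprung tip is pushed in about half way: do not let go, the program ends while the probe is being held there. Leave the sample, the pail and everything else on the bench where they are.

Things in the scene. Friction and masses are not known exactly. Their poses are not given: they have to be found in the camera images.
- sample: flat steel plate lying loose on the bench, 2.5 kg, 160 (own x) x 110 (own y) x 20 mm thick, a 36 x 24 mm corner sawn out at +x +y; origin at the centre of the underside of the full rectangle, z up; both offcuts lie on its top face, 20 mm above the bench. All gripped things have ordinary dry friction (20 to 30 N of grip holds them)
- spot (a point): centre of the circle drawn in black marker on the sample's top face (line 1.6 mm wide, 20 mm diameter), at 35 mm, -12 mm in the sample's own x and y, 20 mm above the bench; one of the offcuts usually covers it at the start
- offcut_block: offcut: plain steel block 34 (own x) x 22 (own y) x 16 mm high, about 90 g, lying flat on the sample; origin at the centre of its underside
- offcut_stub: offcut: short steel round bar, 22 mm diameter, 28 mm high, about 80 g, standing on end on the sample at least 60 mm from the block (centre to centre), on its -x side in the sample's own frame; origin at the centre of its underside
- pail: small open stainless pail, loose, 1.6 kg, rim 120 mm high, inside 154 mm across at the rim and 118 mm at the foot, wire handle hanging outside, one layer of spent crucibles (white cups) on its floor up to 30 mm high; origin at the centre of its underside. It stands left or right of the sample, the stand on the other side
- stand: fixed charging stand of the probe, square: foot 76 x 76 mm and 30 mm high, upper block 56 x 56 mm up to 55 mm above the bench, with an upright round socket 27 mm wide and 25 mm deep in its top and a narrower 19 mm hole below; origin at the centre of its underside
- probe: cordless hardness probe, 215 g, round, upright in the stand at the start; origin at the lower end of its sleeve, own z up along its axis. Steel sleeve 16 mm diameter, z 0 to 20 mm; grey body 24 mm diameter, z 20 to 125 mm (top), ribbed at z 62 to 105. In the stand its origin is 10 mm above the bench and 80 mm of body stand clear; lift it straight up by 60 mm to clear the stand
- tip_rod (a joint): how far the probe's sprung tip is pushed in, in m: 0 = free (the 6 mm steel rod stands 10 mm out of the sleeve), 0.010 = fully in (sleeve end touching the steel). Spring: about 1 N at the start of the travel, 2.5 N half way in, 4 N fully in
- probe_point (a point): the rounded end of the sprung tip, on the probe's axis, 10 mm below the probe's origin when free
- crucible: bystander: spent crucible, white ceramic cup, 24 mm diameter, 25 mm high, standing near the robot to the left; origin at the centre of its underside
- test_block: bystander: round steel hardness reference block, 64 mm diameter, 16 mm high, with a few dents and no circle; origin at the centre of its underside
- tongs: bystander: steel crucible tongs lying flat beyond the sample, 260 mm long along own x, up to 108 mm wide at the finger bows, 11 mm high; origin at the rivet, on the bench
- file: bystander: flat hand file lying between the robot and the sample, 235 mm long along own x, 22 mm wide, 22 mm high at its wooden handle; origin near mid-length, on the bench
- jar: bystander: screw-cap jar, 52 mm diameter, 68 mm high; origin at the centre of its underside
- water_bottle: bystander: clear plastic bottle, 60 mm diameter, 150 mm high, at the far right; origin at the centre of its underside
- tape_roll: bystander: roll of white paper tape lying flat, 56 mm outer diameter, 18 mm high, near the robot to the right; origin at the centre of its underside
There are look-alikes about, which are no part of the job. Leave any red look-alike of the probe alone. What is shaped like the stand but pink is not meant.

How it is judged (in metres and radians):
On the way, in this order (a step that is already met when the one before it is completed fails the run):
1. both offcuts lie in the pail, let go (horizontal distance between each of offcut_block, offcut_stub and pail below 0.075 m and z of offcut_block in the frame of pail between 0 and 0.105 m and z of offcut_stub in the frame of pail between 0 and 0.105 m and contact force between the fingers and offcut_block below 0.1 N and contact force between the fingers and offcut_stub below 0.1 N), for 0.2 s.
2. the probe is lifted clear of its stand, in the gripper (z of probe in the frame of stand above 0.07 m and contact force between the fingers and probe above 1 N), for 0.1 s.
At the end, for the whole second after the job is handed in: Both offcuts inside the pail, below its rim; the probe held in the gripper, still, within 5 degrees of upright, its point within 8 mm of the circle's centre and its sprung tip pushed in 2 to 8 mm by the sample (0.8 to 8 N); sample flat, pail upright (horizontal distance between each of offcut_block, offcut_stub and pail below 0.075 m and z of offcut_block in the frame of pail between 0 and 0.105 m and z of offcut_stub in the frame of pail between 0 and 0.105 m and horizontal distance between probe_point and spot below 0.008 m and angle between probe's own z axis and vertical below 0.087 rad and value of joint tip_rod between 0.002 and 0.008 m and contact force between probe and sample between 0.8 and 8 N and contact force between the fingers and probe above 1 N and contact force between probe and stand below 0.1 N and linear speed of probe below 0.01 m/s and angular speed of probe below 0.1 rad/s and angle between sample's own z axis and vertical below 0.03 rad and angle between pail's own z axis and vertical below 0.1 rad); the arm keeps its last pose, push and grip.
It fails at once if the probe is struck or pressed hard on the sample (over 20 N) (contact force between probe and sample above 20 N).
It fails at once if the sample is shoved more than 25 mm (distance of sample from where it was at the start of the episode above 0.025 m).
It fails at once if the pail is shoved more than 40 mm or tipped (distance of pail from where it was at the start of the episode above 0.04 m or angle between pail's own z axis and vertical above 0.4 rad).
It fails at once if a bystander on the bench is shoved more than 25 mm (distance of any of crucible, test_block, tongs, file, jar, water_bottle, tape_roll from where it was at the start of the episode above 0.025 m).
It also fails if it takes over 70 s, if anything falls off the work surface, if the arm or the gripper's body presses on something with over 40 N, if the wrist force passes 120 N, or if a joint passes its speed limit or range.

## Working session

There is one attempt and no reset: what is moved stays moved. The work goes in short steps, Python scripts to look and compute and a tool call to move; the robot and the scene stay as the last step left them, time stands still between calls to the robot, and variables do not carry over. Pictures are saved under pics/ and viewed, at most 10 in all, crops included, and the job is handed in when it is done.

Besides the shell and the picture viewer there is one more tool, called after "Emit:" as name(argument=value, ...), one argument or row to a line, values as JSON. apply_moves: Moves the arm, as the interface text tells. Its arguments: {"type":"object","properties":{"motion":{"type":"array"},"claw":{"type":"number"},"force":{"type":"number"}},"required":["motion"]}

```bash
mkdir -p pics; cat > h.py <<'E'
import numpy as np, cv2
from cell import robot
from scipy.spatial.transform import Rotation as Ro
def cal(n):
    c=robot.get_calibration(n); return c,np.array(c['R']),np.array(c['t'])
def ray(n,u,v,z):
    c,R,t=cal(n); d=R.T@np.array([(u-c['cx'])/c['fx'],(v-c['cy'])/c['fy'],1]); o=-R.T@t
    return o+d*(z-o[2])/d[2]
def proj(n,X):
    c,R,t=cal(n); p=R@np.array(X,float)+t; return np.array([c['fx']*p[0]/p[2]+c['cx'],c['fy']*p[1]/p[2]+c['cy']])
E
python3 - <<'E'
from h import *
for n in ('scene','top'):
    im=robot.snapshot(n); cv2.imwrite(f'pics/{n}0.png',im); cv2.imwrite(f'pics/{n}0x.png',cv2.resize(im,(800,600),interpolation=cv2.INTER_CUBIC))
    c,R,t=cal(n); print(n,c['fx'],c['cx'],c['cy'],-R.T@t,R.tolist())
print(robot.get_obs())
E
```

```text
scene 496.57173027463483 247.5215987950043 190.49343609545855 [1202.0590697   -74.64725879 1030.79174617] [[0.033137110909033776, 0.9993827084499285, -0.01166764465894229], [0.8165385128802883, -0.03380266251482003, -0.5763004745704765], [-0.576339126611971, 0.00956985152414231, -0.8171545931327535]]
top 395.6992888178771 258.8362040502107 192.11878890009314 [ 360.71484103  -59.94092015 1244.85196894] [[-0.028781412074264066, -0.999360299826978, -0.021227846069350336], [-0.9904869653283357, 0.03137184738405422, -0.13398275525744302], [0.13456300321290277, 0.0171696919437781, -0.9907562767123306]]
{'time': 0.1, 'joints': array([-1.40331862e+00,  1.81396145e-01,  1.60783660e+00, -1.62644003e-05,
        1.35376630e+00, -2.06313968e-01]), 'qvel': array([ 0.00124312, -0.00222293, -0.00220894, -0.00041934, -0.00064806,
       -0.00089442]), 'joint_torque': array([-1.69279468e-05, -4.34823239e+01, -3.42696583e+01,  7.04003870e-02,
        3.40188202e-02, -3.86683496e-05]), 'tool_pos': array([ 209.89434595, -534.87979956,  254.97441148]), 'tcp_rot': array([ 9.82585183e-01,  1.85811367e-01,  5.71527320e-06, -7.03221577e-04]), 'ft_force': array([ 0.30605341, -0.28016365, -0.69135154]), 'ft_torque': array([0.01803293, 0.00427857, 0.01930506]), 'gripper_force': 0.0, 'opening': 1.0029173596935739}
```

View pics/scene0x.png

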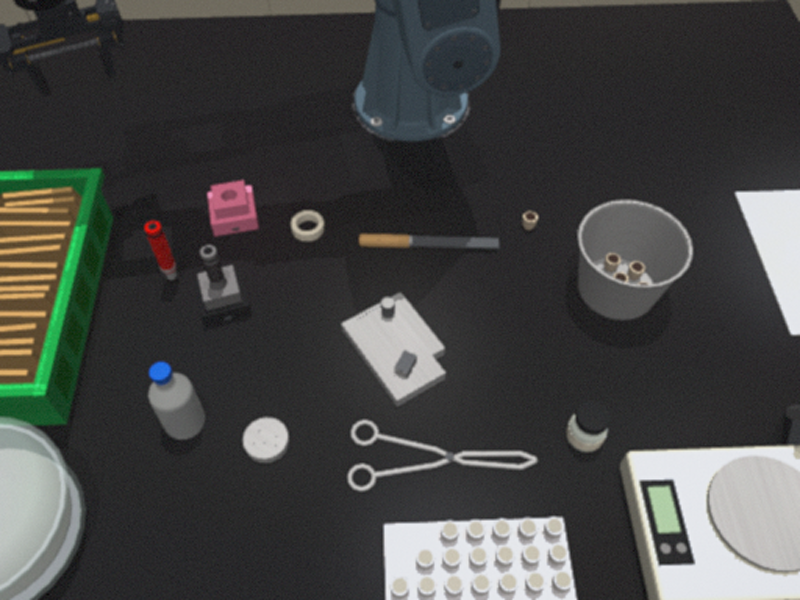

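View pics/top0x.png

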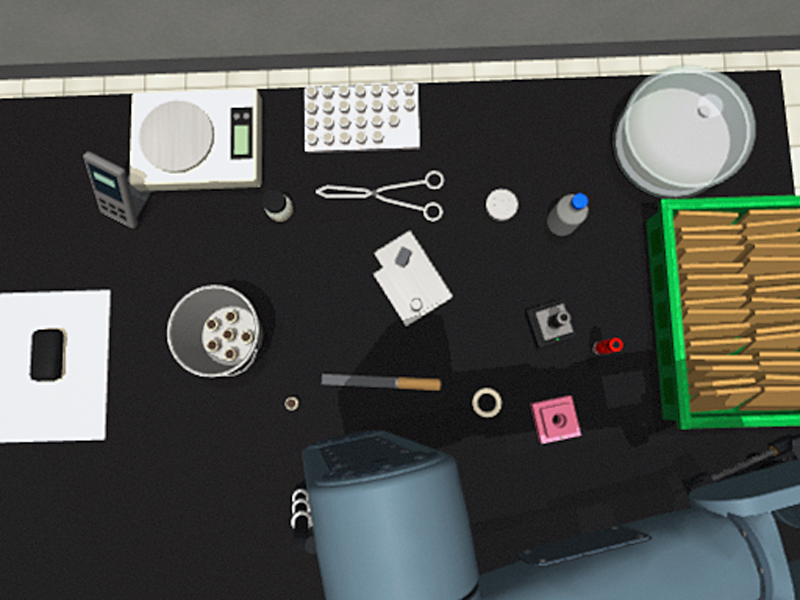

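The scene view shows the grey probe in its dark stand at (215,280), with the red look-alike at (160,250) and the pink stand at (232,208). The sample is at (395,345), with the stub at (388,307) and the block at (405,363), and the pail is at (632,258). In the top view these are: probe and stand (553,322), red (608,346), pink (556,420), sample (412,278), block (403,257), stub (416,304), pail (215,332). The grey/dark one fits the description; I'll confirm it in a crop.

```bash
python3 - <<'E'
from h import *
s=cv2.imread('pics/scene0.png'); t=cv2.imread('pics/top0.png')
r=lambda a,x,y,w,h:cv2.resize(a[y:y+h,x:x+w],(400,300),interpolation=cv2.INTER_CUBIC)
cv2.imwrite('pics/crop.png',np.vstack([np.hstack([r(s,208,180,88,66),r(s,92,135,88,66)]),np.hstack([r(t,225,143,88,66),r(t,325,185,88,66)])]))
# sample
for n,a,(x,y,w,h),z in (('top',t,(230,140,70,75),20),('scene',s,(210,180,80,85),20)):
    g=cv2.cvtColor(a,cv2.COLOR_BGR2GRAY); m=np.zeros_like(g); m[y:y+h,x:x+w]=(g[y:y+h,x:x+w]>130)*255
    c=max(cv2.findContours(m,0,2)[0],key=cv2.contourArea)
    P=np.array([ray(n,u,v,z)[:2] for u,v in c[:,0]],np.float32)
    print(n,cv2.contourArea(c),cv2.minAreaRect(P),cv2.boxPoints(cv2.minAreaRect(P)).tolist())
    ap=cv2.approxPolyDP(P,8,True)[:,0]; print(ap.round(1).tolist())
E
```

```text
top 1635.5 ((573.9840698242188, -45.787879943847656), (162.2733154296875, 110.85597229003906), 30.486040115356445) [[475.94415283203125, -39.185585021972656], [532.1845092773438, -134.71603393554688], [672.0239868164062, -52.390174865722656], [615.7836303710938, 43.14027404785156]]
[[667.9000244140625, -52.79999923706055], [628.2000122070312, 18.0], [595.5, 2.9000000953674316], [583.4000244140625, 22.100000381469727], [480.3999938964844, -37.900001525878906], [533.9000244140625, -133.1999969482422]]
scene 2454.0 ((573.9109497070312, -48.983062744140625), (164.21133422851562, 111.29439544677734), 30.61588478088379) [[474.91070556640625, -42.907814025878906], [531.5907592773438, -138.6878662109375], [672.9111938476562, -55.058311462402344], [616.2311401367188, 40.72174072265625]]
[[485.5, -41.5], [487.6000061035156, -64.0999984741211], [532.5, -133.89999389648438], [669.7000122070312, -56.29999923706055], [628.0999755859375, 17.700000762939453], [603.2000122070312, 3.0], [581.5999755859375, 18.799999237060547]]
```

View pics/crop.png

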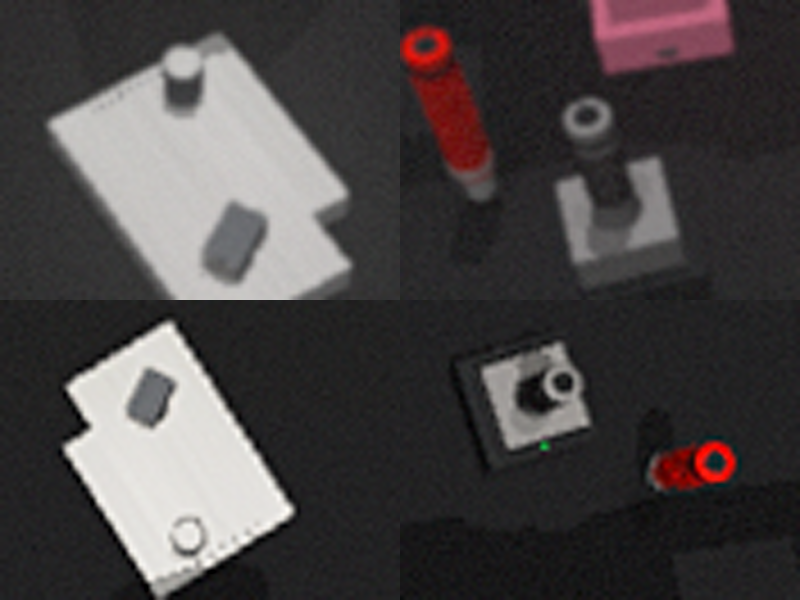

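The crop confirms it: the grey probe stands in the black/steel stand, the red one leans on its own and the pink stand is a separate object. Next I'll measure the block, stub, probe top and pail.

```bash
python3 - <<'E'
from h import *
s=cv2.imread('pics/scene0.png'); t=cv2.imread('pics/top0.png')
gs,gt=[cv2.cvtColor(a,cv2.COLOR_BGR2GRAY) for a in (s,t)]
def blob(n,g,box,lo,hi,z,k=1):
    x,y,w,h=box; f=4
    q=cv2.resize(g[y:y+h,x:x+w],None,fx=f,fy=f,interpolation=cv2.INTER_CUBIC)
    m=cv2.inRange(q,lo,hi); cs=sorted(cv2.findContours(m,0,2)[0],key=cv2.contourArea)[::-1][:k]
    for c in cs:
        P=np.array([ray(n,(u+.5)/f-.5+x,(v+.5)/f-.5+y,z)[:2] for u,v in c[:,0]],np.float32)
        e=cv2.minAreaRect(P); M=cv2.moments(c); print(n,box,'rect',np.round(e[0],1),np.round(e[1],1),round(e[2],1),'circ',[np.round(v,1) for v in cv2.minEnclosingCircle(P)])
blob('top',gt,(248,155,24,26),60,150,34)
blob('scene',gs,(248,220,24,26),60,128,28)
blob('scene',gs,(236,186,26,22),90,118,34) 
# stub top: scene bright circle
q=gs[186:210,240:258]; print(q)
print(gt[186:204,256:278])
# probe top ring
blob('top',gt,(440//1,196,16,16),100,255,135)
blob('scene',gs,(126,155,18,16),90,255,135)
blob('top',gt,(335,190,40,36),110,255,55,2)
# stand's top face and pail rim
blob('top',gt,(100,175,75,75),60,255,120,2)
blob('scene',gs,(360,120,90,90),70,255,120,2)
E
```

```text
top (248, 155, 24, 26) rect [612.6 -38.9] [25.9 37.3] 62.2 circ [array([613. , -37.3]), np.float64(20.4)]
scene (248, 220, 24, 26) rect [617.6 -39.7] [24.9 42.4] 62.0 circ [array([617.1, -40.1]), np.float64(22.9)]
scene (236, 186, 26, 22) rect [526.  -63.4] [20.1 23.5] 87.8 circ [array([524.1, -63.3]), np.float64(14.0)]
[[ 41  46  42  46  45  40  41  42  44  44  45  42  45  43  50  53  54  50]
 [ 47  42  42  43  47  46  46  46  49  43  45  44  44  59  77  91  91  61]
 [ 42  44  47  45  43  44  45  42  44  41  48  55  75  97 118 126 123  97]
 [ 48  47  46  43  43  53  64  76  75  67  72  95 119 128 132 132 132 125]
 [ 47  44  45  44  59  94 125 139 138 128 126 134 135 133 131 130 129 134]
 [ 44  47  43  57  98 148 179 187 187 185 182 165 140 134 144 147 144 159]
 [ 39  46  46  76 139 183 195 195 195 199 196 184 150 155 181 187 185 185]
 [ 48  52  70 107 162 188 196 195 195 196 195 187 172 186 197 199 193 195]
 [ 74 107 133 146 163 188 197 197 199 199 196 184 161 190 197 196 197 193]
 [144 174 178 152 135 175 192 198 197 196 184 152 135 184 197 198 199 194]
 [181 187 179 140 101 128 16
[... 2862 characters left out ...]
. ] 25.5 circ [array([ 474.4, -326.7]), np.float64(12.4)]
top (335, 190, 40, 36) rect [ 472.8 -326.5] [57.  60.5] 15.8 circ [array([ 472.1, -325.2]), np.float64(38.6)]
top (335, 190, 40, 36) rect [ 497.3 -324.9] [5.3 1.5] 88.2 circ [array([ 497.7, -324.9]), np.float64(2.7)]
top (100, 175, 75, 75) rect [469.7 313.8] [172.1 172.4] 2.1 circ [array([466. , 310.1]), np.float64(91.6)]
top (100, 175, 75, 75) rect [444.8 227.1] [1.4 5.7] 80.6 circ [array([444.8, 227.1]), np.float64(2.9)]
scene (360, 120, 90, 90) rect [498.6 308.9] [172.3 230.2] 83.4 circ [array([498.9, 297.9]), np.float64(118.4)]
scene (360, 120, 90, 90) rect [520.6 226.7] [ 4. 11.] 79.9 circ [array([520.4, 225.6]), np.float64(5.5)]
```

```bash
python3 - <<'E'
from h import *
print('stub',ray('scene',247.7,193.2,48).round(1),ray('top',266,194.2,48).round(1))
print('pail',ray('scene',406,157.5,120).round(1),ray('top',136.3,211.8,120).round(1))
print('red',ray('top',389.5,221,130).round(1),ray('scene',98.5,145.3,130).round(1), ray('scene',110,178,5).round(1))
print('probe top',ray('scene',132.6,161.2,135).round(1),ray('top',325+562/4.545,185+82/4.545,135).round(1))
a=np.radians(30.5);c=np.array([574,-47.4]);M=np.array([[np.cos(a),-np.sin(a)],[np.sin(a),np.cos(a)]])
print('spot',c+M@[35,-12], 'block,stub in sample',M.T@(np.array([614,-39.5])-c))
def rel(tgt,yaw):  # tool-frame shift, tool y world angle
    o=robot.get_obs();R=Ro.from_quat(o['tcp_rot']);return R.inv().apply(np.array(tgt)-o['tool_pos']).round(1)
print(rel([614,-39.5,120],0), rel([614,-39.5,39],0))
E
```

```text
stub [516.9 -63.   48. ] [516.2 -60.9  48. ]
pail [480.5 310.3 120. ] [467.7 312.6 120. ]
red [ 419.1 -403.6  130. ] [ 420.3 -414.6  130. ] [ 424.4 -416.4    5. ]
probe top [ 476.5 -326.8  135. ] [ 463.9 -569.6  135. ]
spot [610.24748097 -39.97570722] block,stub in sample [ 38.47471949 -13.49466415]
[ 557.1 -313.4  135.6] [ 557.  -313.3  216.6]
```

Emit:
apply_moves(
  motion=[
    [45, -25, 0, 0, 0, 5],
    [90, -50, 0, 0, 0, 9],
    [135, -75, 0, 0, 0, 13],
    [180, -100, 0, 0, 0, 17],
    [220, -125, 0, 0, 0, 21],
    [260, -147, 0, 0, 0, 25],
    [300, -170, 0, 0, 0, 29],
    [340, -192, 20, 0, 0, 33],
    [380, -214, 40, 0, 0, 37],
    [420, -237, 60, 0, 0, 41],
    [460, -260, 80, 0, 0, 45],
    [500, -282, 100, 0, 0, 49.4],
    [535, -302, 120, 0, 0, 49.4],
    [557, -313.3, 135, 0, 0, 49.4],
    [557, -313.3, 135, 0, 0, 49.4],
    [557, -313.3, 135, 0, 0, 49.4],
    [557, -313.3, 135, 0, 0, 49.4],
  ],
  claw=50,
)

```text
time: 1.8
tool_pos: [613.9, -41.2, 121.3]
tcp_rot: [0.97, -0.242, 0.0, 0.0]
ft_force: [0.5, -0.4, -0.0]
opening: 0.57
gripper_force: 0.0
```

```bash
cat >> h.py <<'E'
def rel(tgt,yaw=None):
    o=robot.get_obs();R=Ro.from_quat(o['tcp_rot']);y=R.as_matrix()[:,1]
    print('t',round(o['time'],2),'pos',o['tool_pos'].round(1),'yang',np.degrees(np.arctan2(y[1],y[0])).round(1),'tilt',R.as_matrix()[:,2].round(3),'open',round(o['opening']*88.1,1),'gf',round(o['gripper_force'],1),'ft',o['ft_force'].round(1),'j',o['joints'].round(2))
    for t in tgt: print(t,'->',R.inv().apply(np.array(t,float)-o['tool_pos']).round(1))
E
python3 - <<'E'
from h import *
rel([[614,-39.5,39],[516.5,-62,45]])
ims=[]
for n,(X) in (('scene',0),('top',0)):
    im=robot.snapshot(n); cv2.imwrite(f'pics/{n}1.png',im)
    u,v=proj(n,[600,-42,40]).astype(int); x=max(u-44,0);y=max(v-33,0)
    ims.append(cv2.resize(im[y:y+66,x:x+88],(400,300),interpolation=cv2.INTER_CUBIC))
cv2.imwrite('pics/c1.png',np.hstack(ims))
E
```

```text
t 1.8 pos [613.9 -41.2 121.3] yang -118.0 tilt [ 0. -0. -1.] open 50.2 gf 0.0 ft [ 0.5 -0.4 -0. ] j [-0.26  0.41  1.6  -0.    1.12  1.8 ]
[614, -39.5, 39] -> [-0.7 -1.6 82.3]
[516.5, -62, 45] -> [-76.2  64.1  76.3]
```

View pics/c1.png

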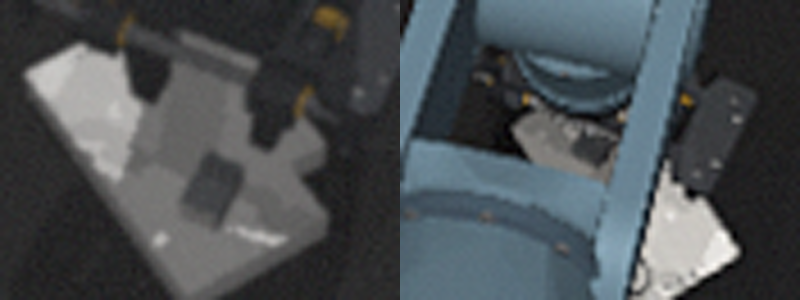

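The scene crop shows the block at (212,190), between and below the two fingertips at (150,85) and (270,130), and aligned with them. I'll go down and grip it.

Emit:
apply_moves(
  motion=[
    [-0.7, -1.6, 30, 0, 0, 0],
    [-0.7, -1.6, 60, 0, 0, 0],
    [-0.7, -1.6, 75, 0, 0, 0],
    [-0.7, -1.6, 81, 0, 0, 0],
    [-0.7, -1.6, 81, 0, 0, 0],
    [-0.7, -1.6, 81, 0, 0, 0],
  ],
)

```text
time: 2.5
tool_pos: [615.2, -39.0, 41.1]
tcp_rot: [0.97, -0.242, 0.001, 0.0]
ft_force: [0.1, 0.7, 0.7]
opening: 0.569
gripper_force: 0.0
```

Emit:
apply_moves(
  motion=[
    [0, 0, 0, 0, 0, 0],
    [0, 0, 0, 0, 0, 0],
    [0, 0, 0, 0, 0, 0],
    [0, 0, 0, 0, 0, 0],
    [0, 0, 0, 0, 0, 0],
    [0, 0, 0, 0, 0, 0],
  ],
  claw=10,
  force=30,
)

```text
time: 3.1
tool_pos: [614.5, -38.5, 40.1]
tcp_rot: [0.97, -0.242, 0.0, 0.0]
ft_force: [-1.6, -0.9, 4.3]
opening: 0.246
gripper_force: 30.0
```

```bash
python3 - <<'E'
from h import *
rel([[614,-39.5,215],[474,311,215],[474,311,110]])
E
```

```text
t 3.1 pos [614.5 -38.5  40.1] yang -118.0 tilt [ 0. -0. -1.] open 21.7 gf 30.0 ft [-1.6 -0.9  4.3] j [-0.26  0.53  1.62 -0.    0.98  1.8 ]
[614, -39.5, 215] -> [ 1.000e-01  1.100e+00 -1.749e+02]
[474, 311, 215] -> [-288.  -242.8 -175. ]
[474, 311, 110] -> [-288.  -242.8  -70. ]
```

Emit:
apply_moves(
  motion=[
    [0, 0, -40, 0, 0, 0],
    [0, 0, -85, 0, 0, 0],
    [0, 0, -130, 0, 0, 0],
    [-15, -12, -165, 0, 0, 0],
    [-45, -38, -175, 0, 0, 0],
    [-80, -67, -175, 0, 0, 0],
    [-115, -97, -175, 0, 0, 0],
    [-150, -126, -175, 0, 0, 0],
    [-185, -156, -175, 0, 0, 0],
    [-220, -185, -175, 0, 0, 0],
    [-250, -211, -175, 0, 0, 0],
    [-275, -232, -175, 0, 0, 0],
    [-288, -243, -160, 0, 0, 0],
    [-288, -243, -120, 0, 0, 0],
    [-288, -243, -85, 0, 0, 0],
    [-288, -243, -72, 0, 0, 0],
    [-288, -243, -72, 0, 0, 0],
    [-288, -243, -72, 0, 0, 0],
  ],
)

```text
time: 4.9
tool_pos: [474.8, 311.4, 112.8]
tcp_rot: [0.97, -0.242, 0.001, -0.0]
ft_force: [0.1, 0.6, -1.4]
opening: 0.245
gripper_force: 30.0
```

Emit:
apply_moves(
  motion=[
    [0, 0, 0, 0, 0, 0],
    [0, 0, 0, 0, 0, 0],
    [0, 0, 0, 0, 0, 0],
    [0, 0, 0, 0, 0, 0],
    [0, 0, -30, 0, 0, 0],
    [0, 0, -70, 0, 0, 0],
    [0, 0, -110, 0, 0, 0],
    [0, 0, -110, 0, 0, 0],
    [0, 0, -110, 0, 0, 0],
  ],
  claw=50,
)

```text
time: 5.8
tool_pos: [474.5, 311.5, 223.0]
tcp_rot: [0.97, -0.242, 0.001, -0.001]
ft_force: [0.1, -0.6, -1.1]
opening: 0.569
gripper_force: 0.0
```

```bash
python3 - <<'E'
from h import *
rel([[516.5,-62,120],[516.5,-62,44]])
a=robot.snapshot('scene');b=robot.snapshot('top');cv2.imwrite('pics/top2.png',b);cv2.imwrite('pics/scene2.png',a)
r=lambda a,x,y,w,h:cv2.resize(a[y:y+h,x:x+w],(400,300),interpolation=cv2.INTER_CUBIC)
cv2.imwrite('pics/c2.png',np.vstack([np.hstack([r(a,208,180,88,66),r(a,360,110,112,84)]),np.hstack([r(b,225,143,88,66),r(b,90,170,112,84)])]))
E
```

```text
t 5.8 pos [474.5 311.5 223. ] yang -118.0 tilt [ 0.003  0.001 -1.   ] open 50.1 gf 0.0 ft [ 0.1 -0.6 -1.1] j [0.37 0.19 1.66 0.   1.28 2.43]
[516.5, -62, 120] -> [212.1 310.3 102.7]
[516.5, -62, 44] -> [212.  310.5 178.7]
```

View pics/c2.png

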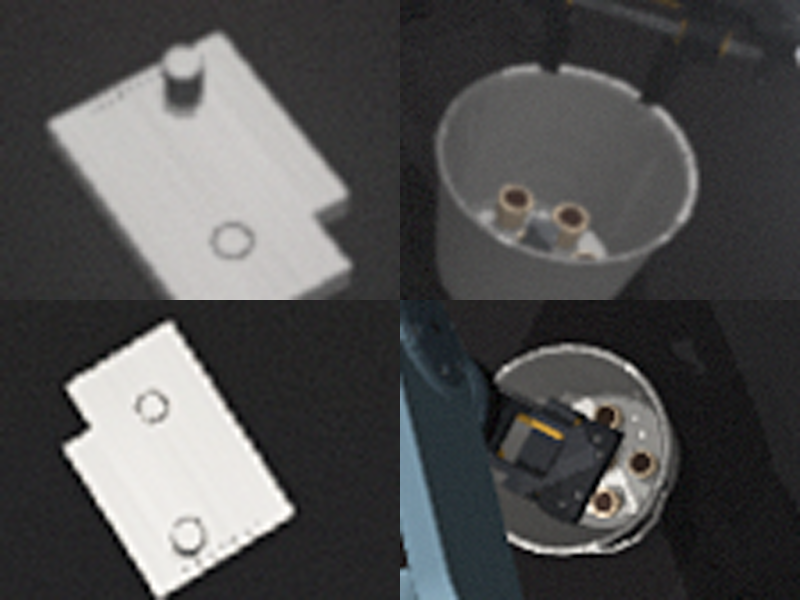

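The scene crop shows the block in the pail at (540,232) and the bare circle on the sample at (232,240). In the top crop the circle is at (152,406) and the stub is unmoved at (187,537). Next is the stub.

Emit:
apply_moves(
  motion=[
    [25, 35, 0, 0, 0, 0],
    [50, 72, 0, 0, 0, 0],
    [75, 109, 0, 0, 0, 0],
    [100, 146, 0, 0, 0, 0],
    [125, 182, 0, 0, 0, 0],
    [150, 219, 20, 0, 0, 0],
    [175, 256, 50, 0, 0, 0],
    [200, 292, 80, 0, 0, 0],
    [212, 310.4, 100, 0, 0, 0],
    [212, 310.4, 100, 0, 0, 0],
    [212, 310.4, 105, 0, 0, 0],
    [212, 310.4, 135, 0, 0, 0],
    [212, 310.4, 165, 0, 0, 0],
    [212, 310.4, 178, 0, 0, 0],
    [212, 310.4, 178, 0, 0, 0],
    [212, 310.4, 178, 0, 0, 0],
  ],
)

```text
time: 7.5
tool_pos: [516.1, -61.8, 44.6]
tcp_rot: [0.97, -0.241, 0.0, 0.0]
ft_force: [0.2, -0.4, 0.8]
opening: 0.566
gripper_force: 0.0
```

Emit:
apply_moves(
  motion=[
    [0, 0, 0, 0, 0, 0],
    [0, 0, 0, 0, 0, 0],
    [0, 0, 0, 0, 0, 0],
    [0, 0, 0, 0, 0, 0],
    [0, 0, 0, 0, 0, 0],
    [0, 0, 0, 0, 0, 0],
  ],
  claw=10,
)

```text
time: 8.1
tool_pos: [515.9, -62.6, 44.3]
tcp_rot: [0.97, -0.242, 0.0, 0.0]
ft_force: [-1.3, 0.2, 6.4]
opening: 0.24
gripper_force: 30.0
```

```bash
python3 - <<'E'
from h import *
rel([[474,311,215],[474,311,110]])
a=cv2.imread('pics/scene2.png');b=cv2.imread('pics/top2.png')
print('spot',ray('scene',208+232/4.545-.5,180+240/4.545-.5,20),ray('top',225+152/4.545-.5,143+106.5/4.545-.5,20))
for n,im,(x,y,w,h),th in (('scene',a,(250,222,20,22),185),('top',b,(252,158,14,16),200)):
    g=255-cv2.cvtColor(im,cv2.COLOR_BGR2GRAY).astype(float)[y:y+h,x:x+w]
    wt=np.clip(g-(np.median(g)+8),0,None); v,u=np.mgrid[y:y+h,x:x+w]
    U,V=(wt*u).sum()/wt.sum(),(wt*v).sum()/wt.sum(); print(n,U,V,ray(n,U,V,20).round(1))
E
```

```text
t 8.1 pos [515.9 -62.6  44.3] yang -118.0 tilt [ 0.001 -0.    -1.   ] open 21.1 gf 30.0 ft [-1.3  0.2  6.4] j [-0.35  0.36  1.88 -0.    0.9   1.71]
[474, 311, 215] -> [-212.2 -310.2 -170.8]
[474, 311, 110] -> [-212.3 -310.2  -65.8]
spot [610.4237278  -40.90222422  20.        ] [610.43535038 -38.29853405  20.        ]
scene 258.99558173784976 232.49263622974962 [611.  -39.9  20. ]
top 258.30600292825767 166.0073206442167 [610.2 -39.4  20. ]
```

Emit:
apply_moves(
  motion=[
    [0, 0, -40, 0, 0, 0],
    [0, 0, -85, 0, 0, 0],
    [0, 0, -130, 0, 0, 0],
    [-12, -18, -165, 0, 0, 0],
    [-35, -52, -171, 0, 0, 0],
    [-60, -88, -171, 0, 0, 0],
    [-85, -124, -171, 0, 0, 0],
    [-110, -160, -171, 0, 0, 0],
    [-135, -197, -171, 0, 0, 0],
    [-160, -233, -171, 0, 0, 0],
    [-185, -270, -171, 0, 0, 0],
    [-205, -299, -171, 0, 0, 0],
    [-212, -310, -155, 0, 0, 0],
    [-212, -310, -115, 0, 0, 0],
    [-212, -310, -80, 0, 0, 0],
    [-212, -310, -68, 0, 0, 0],
    [-212, -310, -68, 0, 0, 0],
    [-212, -310, -68, 0, 0, 0],
  ],
)

```text
time: 9.9
tool_pos: [474.6, 311.0, 112.9]
tcp_rot: [0.97, -0.242, 0.001, -0.0]
ft_force: [0.2, 0.3, -0.9]
opening: 0.236
gripper_force: 30.0
```

Emit:
apply_moves(
  motion=[
    [0, 0, 0, 0, 0, 0],
    [0, 0, 0, 0, 0, 0],
    [0, 0, 0, 0, 0, 0],
    [0, 0, 0, 0, 0, 0],
    [0, 0, -30, 0, 0, 0],
    [0, 0, -70, 0, 0, 0],
    [0, 0, -115, 0, 0, 0],
    [0, 0, -150, 0, 0, 0],
    [0, 0, -150, 0, 0, 0],
    [0, 0, -150, 0, 0, 0],
  ],
  claw=50,
)

```text
time: 10.9
tool_pos: [474.1, 311.0, 262.8]
tcp_rot: [0.97, -0.242, 0.001, -0.001]
ft_force: [-0.5, -0.1, -0.6]
opening: 0.569
gripper_force: 0.0
```

```bash
python3 - <<'E'
from h import *
rel([[475,-327,262],[475,-327,215],[475,-327,100]])
a=robot.snapshot('scene');b=robot.snapshot('top')
r=lambda a,x,y,w,h:cv2.resize(a[y:y+h,x:x+w],(400,300),interpolation=cv2.INTER_CUBIC)
cv2.imwrite('pics/c3.png',np.vstack([np.hstack([r(a,208,180,88,66),r(a,360,110,112,84)]),np.hstack([r(b,325,185,88,66),r(b,90,170,112,84)])]))
g=cv2.cvtColor(b,cv2.COLOR_BGR2GRAY); 
x,y,w,h=354,196,14,14; q=cv2.resize(g[y:y+h,x:x+w],None,fx=4,fy=4,interpolation=cv2.INTER_CUBIC)
E
```

```text
t 10.9 pos [474.1 311.  262.8] yang -118.0 tilt [ 0.002  0.001 -1.   ] open 50.1 gf 0.0 ft [-0.5 -0.1 -0.6] j [0.37 0.16 1.62 0.   1.36 2.43]
[475, -327, 262] -> [3.001e+02 5.630e+02 2.000e-01]
[475, -327, 215] -> [300.1 563.1  47.2]
[475, -327, 100] -> [299.9 563.3 162.2]
```

View pics/c3.png

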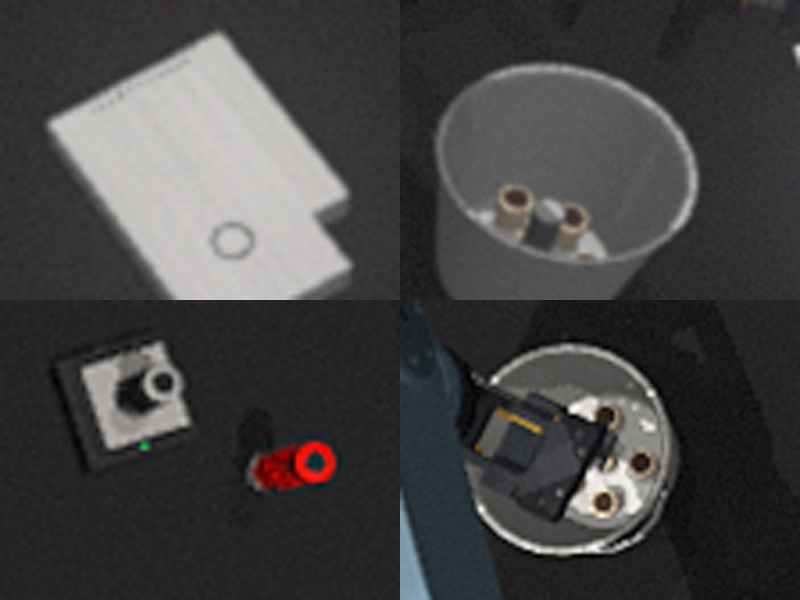

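Both offcuts are in the pail: the scene crop shows the stub at (545,222) next to the block. The probe is unmoved at (162,382) in the top crop. I'll move above it and turn 90° so the fingers close across the direction of the red one.

Emit:
apply_moves(
  motion=[
    [20, 37, 0, 0, 0, -6],
    [40, 75, 0, 0, 0, -12],
    [60, 112, 0, 0, 0, -18],
    [80, 150, 0, 0, 0, -24],
    [100, 187, 0, 0, 0, -30],
    [120, 225, 0, 0, 0, -36],
    [140, 262, 0, 0, 0, -42],
    [160, 300, 0, 0, 0, -48],
    [180, 337, 0, 0, 0, -54],
    [200, 375, 0, 0, 0, -60],
    [220, 412, 0, 0, 0, -66],
    [240, 450, 0, 0, 0, -72],
    [260, 488, 10, 0, 0, -78],
    [280, 525, 20, 0, 0, -84],
    [300, 563, 40, 0, 0, -90],
    [300, 563, 47, 0, 0, -90],
    [300, 563, 47, 0, 0, -90],
    [300, 563, 47, 0, 0, -90],
  ],
)

```text
time: 12.8
tool_pos: [474.2, -325.6, 213.8]
tcp_rot: [0.857, 0.515, -0.0, -0.001]
ft_force: [-0.3, 0.5, 0.4]
opening: 0.569
gripper_force: 0.0
```

```bash
python3 - <<'E'
from h import *
print(ray('top',360.1,202.5,135))
rel([[475,-327,100],[475,-327,103]])
a=robot.snapshot('scene')
u,v=proj('scene',[475,-327,130]).astype(int)
cv2.imwrite('pics/c4.png',cv2.resize(a[v-60:v+60,max(u-80,0):u+80],(800,600),interpolation=cv2.INTER_CUBIC))
o=robot.get_obs();R=Ro.from_quat(o['tcp_rot'])
E
```

```text
[ 473.07846134 -323.89146217  135.        ]
t 12.8 pos [ 474.2 -325.6  213.8] yang -28.0 tilt [-0.001  0.002 -1.   ] open 50.1 gf 0.0 ft [-0.3  0.5  0.4] j [-0.81  0.22  1.65  0.    1.28 -0.32]
[475, -327, 100] -> [ -1.    1.6 113.8]
[475, -327, 103] -> [ -1.    1.6 110.8]
```

View pics/c4.png

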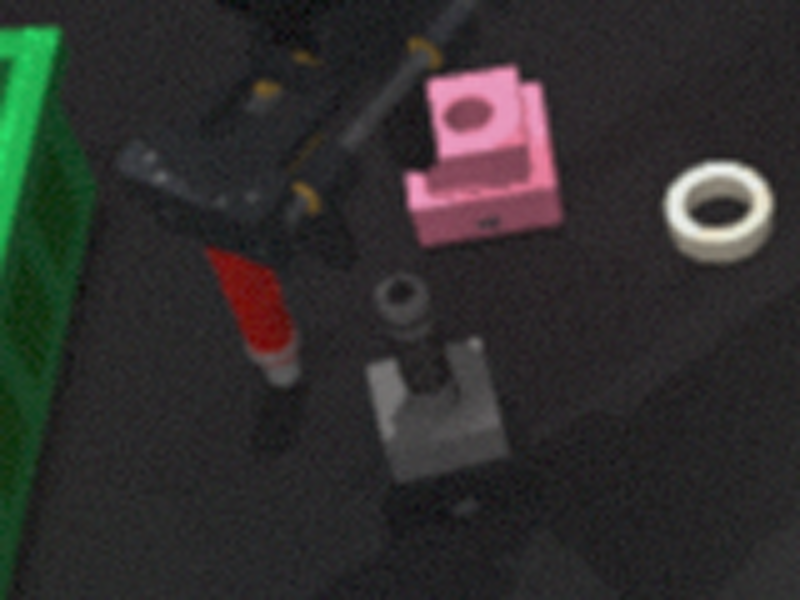

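The grey probe's top is at (403,298), in its dark stand, and the gripper is above it as planned. The red one is to its left at (255,310), outside the finger line. The two views average to (474.5,-325.7), which is where the TCP already is.

Emit:
apply_moves(
  motion=[
    [0, 0, 30, 0, 0, 0],
    [0, 0, 60, 0, 0, 0],
    [0, 0, 85, 0, 0, 0],
    [0, 0, 103, 0, 0, 0],
    [0, 0, 112, 0, 0, 0],
    [0, 0, 112, 0, 0, 0],
    [0, 0, 112, 0, 0, 0],
  ],
)

```text
time: 13.55
tool_pos: [475.3, -327.1, 104.0]
tcp_rot: [0.857, 0.515, 0.0, 0.001]
ft_force: [0.0, -0.5, -0.1]
opening: 0.566
gripper_force: 0.0
```

Emit:
apply_moves(
  motion=[
    [0, 0, 0, 0, 0, 0],
    [0, 0, 0, 0, 0, 0],
    [0, 0, 0, 0, 0, 0],
    [0, 0, 0, 0, 0, 0],
    [0, 0, 0, 0, 0, 0],
    [0, 0, 0, 0, 0, 0],
  ],
  claw=12,
  force=25,
)

```text
time: 14.15
tool_pos: [474.3, -327.1, 103.1]
tcp_rot: [0.857, 0.515, -0.0, -0.0]
ft_force: [-2.5, 1.4, 6.3]
opening: 0.264
gripper_force: 25.0
```

```bash
python3 - <<'E'
from h import *
rel([])
E
```

```text
t 14.15 pos [ 474.3 -327.1  103.1] yang -28.0 tilt [-0.  0. -1.] open 23.3 gf 25.0 ft [-2.5  1.4  6.3] j [-0.81  0.36  1.71 -0.    1.06 -0.32]
```

Emit:
apply_moves(
  motion=[
    [0, 0, -10, 0, 0, 0],
    [0, 0, -25, 0, 0, 0],
    [0, 0, -45, 0, 0, 0],
    [0, 0, -65, 0, 0, 0],
    [0, 0, -85, 0, 0, 0],
    [0, 0, -100, 0, 0, 0],
    [0, 0, -110, 0, 0, 0],
    [0, 0, -110, 0, 0, 0],
    [0, 0, -110, 0, 0, 0],
    [0, 0, -110, 0, 0, 0],
  ],
)

```text
time: 15.15
tool_pos: [474.0, -326.6, 211.5]
tcp_rot: [0.857, 0.515, -0.0, -0.001]
ft_force: [-0.2, -0.3, -2.0]
opening: 0.261
gripper_force: 25.0
```

```bash
python3 - <<'E'
from h import *
rel([[610.5,-39.7,212],[610.5,-39.7,140]])
E
```

```text
t 15.15 pos [ 474.  -326.6  211.5] yang -28.0 tilt [-0.001  0.002 -1.   ] open 23.0 gf 25.0 ft [-0.2 -0.3 -2. ] j [-0.81  0.23  1.65  0.    1.27 -0.32]
[610.5, -39.7, 212] -> [ 3.174e+02 -1.410e+01 -3.000e-01]
[610.5, -39.7, 140] -> [317.3 -14.   71.7]
```

Emit:
apply_moves(
  motion=[
    [30, -1, 0, 0, 0, 0],
    [65, -3, 0, 0, 0, 0],
    [100, -4, 0, 0, 0, 0],
    [135, -6, 0, 0, 0, 0],
    [170, -8, 0, 0, 0, 0],
    [205, -9, 0, 0, 0, 0],
    [240, -11, 0, 0, 0, 0],
    [275, -12, 0, 0, 0, 0],
    [305, -14, 15, 0, 0, 0],
    [317.3, -14, 35, 0, 0, 0],
    [317.3, -14, 55, 0, 0, 0],
    [317.3, -14, 70, 0, 0, 0],
    [317.3, -14, 70, 0, 0, 0],
    [317.3, -14, 70, 0, 0, 0],
    [317.3, -14, 70, 0, 0, 0],
  ],
)

```text
time: 16.65
tool_pos: [611.7, -40.9, 143.8]
tcp_rot: [0.857, 0.515, 0.001, 0.001]
ft_force: [0.2, -0.2, -1.7]
opening: 0.264
gripper_force: 25.0
```

```bash
python3 - <<'E'
from h import *
rel([[610.5,-39.7,118]])
a=robot.snapshot('scene'); o=robot.get_obs()['tool_pos']
X0,Y0=250,160
u,v=proj('scene',[610.5,-39.7,70]).astype(int);x,y=u-40,v-30;print(x,y)
cv2.imwrite('pics/c5.png',cv2.resize(a[y:y+60,x:x+80],(800,600),interpolation=cv2.INTER_CUBIC))
f=lambda p:((p-[x,y]+.5)*10).round(0)
for z in (0,-82,-92,-102): print(z,f(proj('scene',o+[0,0,z])))
print('spot',f(proj('scene',[610.5,-39.7,20])))
E
```

```text
t 16.65 pos [611.7 -40.9 143.8] yang -28.0 tilt [ 0.002 -0.    -1.   ] open 23.3 gf 25.0 ft [ 0.2 -0.2 -1.7] j [-0.26  0.38  1.6   0.    1.16  0.23]
[610.5, -39.7, 118] -> [ 0.5 -1.7 25.8]
219 191
0 [404. 130.]
-82 [402. 330.]
-92 [401. 352.]
-102 [401. 375.]
spot [406. 418.]
```

View pics/c5.png

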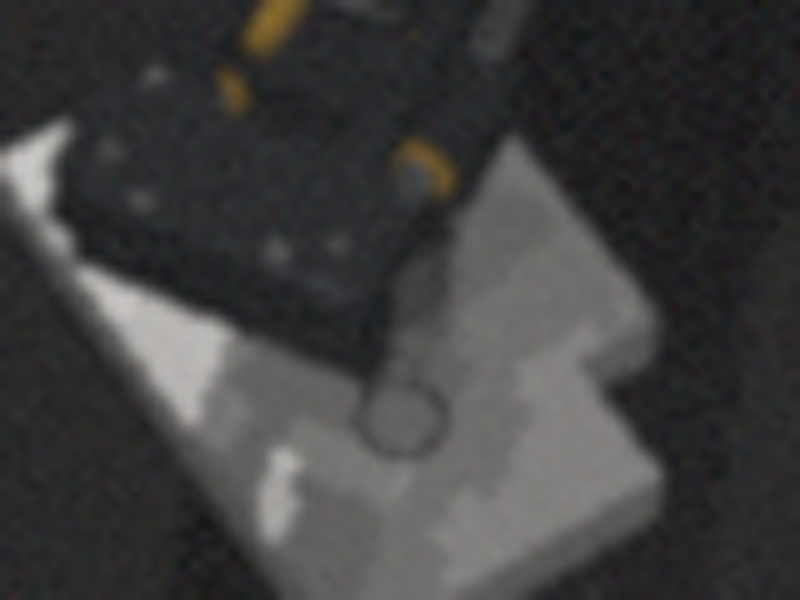

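The circle centre is at (402,417). The sleeve, at about (405,355), is in line above it, matching the predicted tip at (401,375). I'll come down in small steps and watch the force.

Emit:
apply_moves(
  motion=[
    [0.5, -1, 5, 0, 0, 0],
    [0.5, -1, 10, 0, 0, 0],
    [0.5, -1, 14, 0, 0, 0],
    [0.5, -1, 17, 0, 0, 0],
    [0.5, -1, 18, 0, 0, 0],
    [0.5, -1, 18, 0, 0, 0],
    [0.5, -1, 18, 0, 0, 0],
    [0.5, -1, 18, 0, 0, 0],
  ],
)

```text
time: 17.5
tool_pos: [610.5, -39.4, 124.9]
tcp_rot: [0.857, 0.515, 0.0, 0.0]
ft_force: [1.1, 0.4, -1.7]
opening: 0.266
gripper_force: 25.0
```

Emit:
apply_moves(
  motion=[
    [0, 0, 1, 0, 0, 0],
    [0, 0, 2, 0, 0, 0],
    [0, 0, 2, 0, 0, 0],
    [0, 0, 2, 0, 0, 0],
  ],
)

```text
time: 17.9
tool_pos: [610.5, -39.4, 122.9]
tcp_rot: [0.857, 0.515, 0.0, 0.0]
ft_force: [-0.0, 0.5, -0.6]
opening: 0.264
gripper_force: 25.0
```

Emit:
apply_moves(
  motion=[
    [0, 0, 1, 0, 0, 0],
    [0, 0, 2, 0, 0, 0],
    [0, 0, 2, 0, 0, 0],
    [0, 0, 2, 0, 0, 0],
  ],
)

```text
time: 18.3
tool_pos: [610.5, -39.4, 120.8]
tcp_rot: [0.857, 0.515, 0.0, 0.0]
ft_force: [0.3, -0.5, 1.1]
opening: 0.264
gripper_force: 25.0
```

Emit:
apply_moves(
  motion=[
    [0, 0, 1, 0, 0, 0],
    [0, 0, 1, 0, 0, 0],
    [0, 0, 1, 0, 0, 0],
    [0, 0, 1, 0, 0, 0],
  ],
)

```text
time: 18.7
tool_pos: [610.5, -39.4, 119.8]
tcp_rot: [0.857, 0.515, 0.0, 0.0]
ft_force: [0.0, 0.6, 0.4]
opening: 0.265
gripper_force: 25.0
```

```bash
python3 - <<'E'
from h import *
F=[];P=[]
for i in range(20):
    a=robot.snapshot('scene'); o=robot.get_obs(); F.append(o['ft_force']);P.append(o['tool_pos'])
print(np.mean(F,0),np.std(F,0),np.mean(P,0))
rel([])
x,y=219,191
cv2.imwrite('pics/c6.png',cv2.resize(a[y:y+60,x:x+80],(800,600),interpolation=cv2.INTER_CUBIC))
E
```

```text
[ 0.5327921  -0.03918291 -0.07078948] [0.48769786 0.58790065 0.5806092 ] [610.42880491 -39.41210945 119.75257682]
t 19.7 pos [610.4 -39.4 119.8] yang -28.0 tilt [ 0. -0. -1.] open 23.3 gf 25.0 ft [ 1.5 -0.5 -0.2] j [-0.26  0.41  1.61 -0.    1.12  0.23]
```

View pics/c6.png

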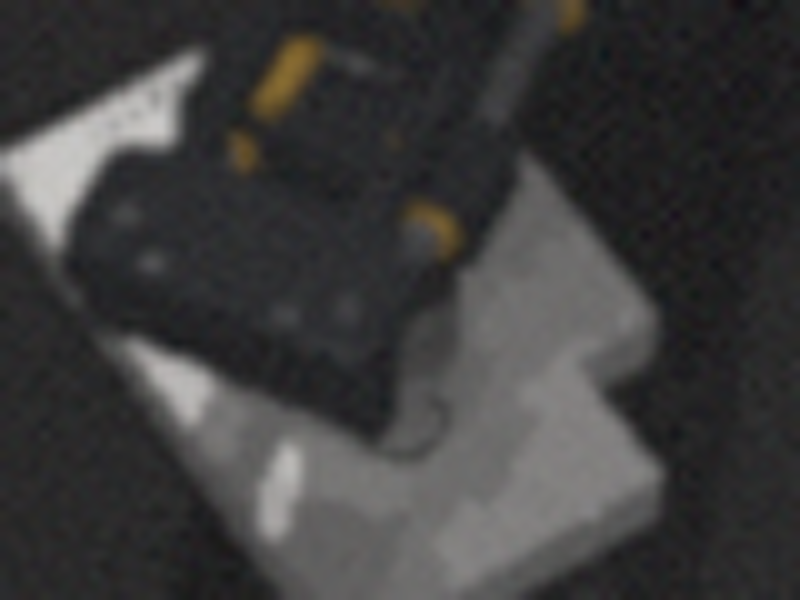

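The sleeve is inside the circle; its right half shows at (425,430). The mean contact force is about 2 N, which puts the tip roughly 3.3 mm in. I'll go 1.5 mm further and let it settle.

Emit:
apply_moves(
  motion=[
    [0, 0, 0.8, 0, 0, 0],
    [0, 0, 1.5, 0, 0, 0],
    [0, 0, 1.5, 0, 0, 0],
    [0, 0, 1.5, 0, 0, 0],
    [0, 0, 1.5, 0, 0, 0],
  ],
)

```text
time: 20.2
tool_pos: [610.4, -39.4, 118.2]
tcp_rot: [0.857, 0.515, 0.0, 0.0]
ft_force: [0.7, 0.4, -0.7]
opening: 0.268
gripper_force: 25.0
```

```bash
python3 - <<'E'
from h import *
F=[];P=[]
for i in range(20):
    robot.snapshot('scene'); o=robot.get_obs(); F.append(o['ft_force']);P.append(o['tool_pos'])
f=np.mean(F,0);p=np.mean(P,0);print(f,p)
if -.6<f[2]<1.8 and 116.5<p[2]<120: print(robot.close_job())
E
```

```text
[ 0.63508894 -0.38366105  0.48391335] [610.39311005 -39.40560566 118.23114724]
the job is handed in; nothing more can be done
None
```

I handed the job in at about 21 s: both offcuts are in the pail, and the probe is held upright in the circle. By the averaged force its tip is pressed in about half way, at roughly 2.5 N. The hand-in call returned no verdict.

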